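# Hang a rubber stamp in the stamp carousel

## Task

Put the rectangular rubber stamp that stands on the desk away in the stamp carousel: turn the wheel until the empty notch stands in the middle of the gap in the guard rail, then bring the stamp in through the gap and hang it by its neck in that notch, its shoulder down on the deck behind the rim and its long block pointing at the hub. Leave the wheel with that notch at the gap, let none of the hanging stamps come out, and do not shift or knock over the things standing on the desk.

Things in the scene. Friction and masses are not known exactly. Their poses are not given: they have to be found in the camera images.
- hub (a point): Point on the carousel's upright turning axis, level with the wheel's deck, 82 mm above the desk. It belongs to the fixed stand (round dark steel foot, 228 mm across, 8 mm thick); its -x axis points horizontally to the gap in the guard rail.
- gate (a point): Middle of the gap in the guard rail. The rail is a fixed steel wire 6.4 mm thick, 96 mm from the turning axis, centre 79 mm above the desk (top level with the deck), ends bent outwards; the gap is open 15 degrees either side of this point, about 45 mm wide. -x points straight outwards through it. Elsewhere the rail blocks a stamp's neck.
- free_notch (a point): Seat of the one empty notch, on the deck's top face, 67.5 mm from the turning axis; it turns with the wheel and its -x axis points from the turning axis out through the notch. A notch is a slot 17 mm wide, open to the wheel's edge and ending 58 mm from the axis.
- wheel: The grey wheel, 178 mm across, deck 6 mm thick; origin on the turning axis at desk height, axes as free_notch. It turns without end either way, no detents; light friction (0.05 N m) holds it where left. Six notches, 60 degrees apart. At its edge, 85 to 89 mm from the axis, a rim 5 mm high beside the slots keeps the heads in: a stamp enters with its shoulder lifted over the rim, then is lowered onto the deck.
- crank_knob (a point): Middle of the fixed upright black crank knob that turns the wheel: 14 mm across, 30 mm tall, its middle 145 mm and its top 159 mm above the desk, 34 mm from the turning axis opposite the free notch, on a flat arm (top 129 mm above the desk). It turns with the wheel. The handles of the hung stamps reach 126 mm above the desk.
- stamp_mid (a point): The stamp to hang, standing on the desk; the point is on its axis, 48 mm above its foot. From the foot: pale rectangular wooden block 52 x 24 mm, 24 mm high (x along the 52 mm side); round steel neck 11 mm across from 24 to 52 mm; round dark wooden handle 28 mm across from 52 to 96 mm, its flat shoulder rests on the deck when hung. About 0.07 kg.
- hung_1_mid (a point): Stamp already hanging loose in the notch 60 degrees counter-clockwise (from above) of the free one, like the stamp to hang but with a rectangular block 52 x 24 mm, long side towards the axis; the point is 48 mm above its foot, 78 mm above the desk while it hangs.
- hung_2_mid (a point): Stamp already hanging loose in the notch 120 degrees counter-clockwise (from above) of the free one, like the stamp to hang but with a round block 36 mm across; the point is 48 mm above its foot, 78 mm above the desk while it hangs.
- hung_3_mid (a point): Stamp already hanging loose in the notch 180 degrees counter-clockwise (from above) of the free one, like the stamp to hang but with a rectangular block 52 x 24 mm, long side towards the axis; the point is 48 mm above its foot, 78 mm above the desk while it hangs.
- hung_4_mid (a point): Stamp already hanging loose in the notch 240 degrees counter-clockwise (from above) of the free one, like the stamp to hang but with a rectangular block 52 x 24 mm, long side towards the axis; the point is 48 mm above its foot, 78 mm above the desk while it hangs.
- hung_5_mid (a point): Stamp already hanging loose in the notch 300 degrees counter-clockwise (from above) of the free one, like the stamp to hang but with a round block 36 mm across; the point is 48 mm above its foot, 78 mm above the desk while it hangs.
- lens_cleaner_mid (a point): Loose bystander standing on the desk: white squeeze bottle with a blue pointed cap, 40 mm across, 112 mm tall; the point is its centre, half-way up.
- glue_stick_mid (a point): Loose bystander standing on the desk: yellow glue stick with a red cap, 25 mm across, 86 mm tall; the point is its centre, half-way up.
- round_stamp_mid (a point): Loose bystander standing on the desk: round stamp with a waisted pale wooden handle, its foot a 38 mm disc (not the one to hang), 38 mm across, 76 mm tall; the point is its centre, half-way up.
- uv_torch_mid (a point): Loose bystander standing on the desk: black torch standing on its head, 32 mm across, 116 mm tall; the point is its centre, half-way up.
- blower_mid (a point): Loose bystander standing on the desk: black rubber bulb blower with a thin spout on top, 45 mm across, 80 mm tall; the point is its centre, half-way up.
- vial_2_mid (a point): Loose bystander standing on the desk: clear pot with a black lid, 42 mm across, 54 mm tall; the point is its centre, half-way up.
Things that resemble listed ones, but are neither listed nor needed, are in the scene too. Leave any pink or purple look-alike of the part that bears hung_2_mid alone.

How it is judged:
By the outcome, as a careful person would: the job done as asked, in the order asked, and still so for the second after the job is handed in, with the robot touching nothing.
It also fails if it takes over 64 s, if anything falls off the work surface, if the arm or the gripper's body presses on something with over 40 N, if the wrist force passes 120 N, or if a joint passes its speed limit or range.

## Robot

A 6-joint arm with a two-finger parallel gripper is mounted at the origin on the work surface; the furniture and walls round the work are solid. World frame = base frame: x ahead of the robot, y to its left, z up, the work surface at z = 0. Lengths are in m, angles in rad, forces in N, time in s.
With the tool pointing down it reaches from about 0.35 to 0.775 m from the base axis. Payload 7.3 kg.
Tool frame: the origin (TCP) lies at the very end of the fingers, on their centre line; the grasp point (between the pads) lies 19 mm behind it; z points along the fingers, y is the line along which they close (so a half turn about z gives the same grasp; the last joint's range is limited). The gripper opens to 92 mm and grips with 3 to 60 N. Pads are 19 mm wide; open, the fingers measure 130 mm over their backs; the gripper's body (75 mm by 190 mm) begins 47 mm behind the grasp point.
Start: joints at [1.151, 0.342, 1.524, -0, 1.275, -0.146], TCP at [0.142, 0.505, 0.189] pointing down, gripper open.
Joint ranges: [-2.53, 2.53], [-0.77, 2.02], [0.04, 2.7], [-1, 4.14], [0.28, 2.66], [-3.11, 3.11]. Speed limits (rad/s): [2.57, 2.57, 3.14, 3.14, 3.14, 3.14].

## Interface

Orientations are given as [roll, pitch, yaw] about the fixed x, y, z axes, in that order (R = Rz(yaw) Ry(pitch) Rx(roll)).
In Python, from cell import robot, read_camera, get_calibration gives the robot as it stands. The module is installed in compiled form; this text tells all that it offers.
- The arm moves only by the tool send_rows, never from a script. Its argument "plan" is a list of rows, each a list of 2 entries, a list of its own where there are three numbers: the shift along the tool's x, y, z as a fraction of full scale, then the turn, a rotation vector about the tool's x, y, z as a fraction of full scale. A call has exactly 10 rows; each row shifts and turns the commanded pose from where the row before left it, along the tool's axes as they then stand; what a row does not reach is not made up. Full scale, the value 1, is 0.025 m for a shift and 90 degrees for a turn. A row lasts 1/8 s, in which the tool goes at most 62.5 mm and 10.7 degrees, less where a joint would pass 70% of its speed; a pose out of reach is approached as far as the arm can. A call with a number of a shift or a turn outside -1 to 1 is refused whole. A call with a gripper value outside its range is refused whole. "gripper" is the opening, from -1 (shut) to 1 (fully open), so that 0 is half open, set as the call begins (left out, the last holds). The fingers move at their own pace and stop on an object; "force" is the grip in N (left out, the last holds). Time passes only in rows, so rows that do not move let the fingers close, or fill a call up. It gives the time, the measured TCP pose, the force, the opening and the grip force at its end, in the units of the state.
- robot.observe(): the state, without advancing time (a new reading comes with each control period).
- read_camera(name): name is "scene" or "top" or "wrist"; returns (picture, depth): 480x640x3 uint8, blue, green, red; 480x640 float32, m along the optical axis (not along the pixel's ray), 0 where there is no reading.
- get_calibration(name): a dict with "intrinsics" (3x3 intrinsics, pixels), "rvec" (rotation vector, rad) and "tvec" (3), from world to camera coordinates, as OpenCV has them. Camera axes: x right, y down, z forward; pixel columns grow to the right and rows downward; lengths in m; the calibration is good to about 2 mm. A picture is of the moment at which its call begins: read the wrist's pose just before it. get_calibration takes no time and is no camera call; for the wrist camera it gives the pose at the moment of the call.
- robot.hand_in(): hands the job in; it is judged then, once.
The state is a dict: "time": time; "qpos": joint angles; "qvel": joint speeds; "joint_efforts": joint torques, N m; "tool_pos": TCP position; "tool_rot": TCP orientation; "contact_force": force on the tool from outside, world axes, zero at the start; "torque": the same for the moment, N m; "opening": finger opening in m; "grip_force": force on a finger pad.
Only numpy, scipy, OpenCV 4.12 (cv2) and the standard library are available. Lean on these libraries where they do the work, as an engineer would, in place of code of your own. Each camera call takes 0.05 s, during which the arm holds its last target. There are 200 camera calls.

## Working session

There is one attempt and no reset: what is moved stays moved. The work goes in short steps, Python scripts to look and compute and a tool call to move; the robot and the scene stay as the last step left them, time stands still between calls to the robot, and variables do not carry over. Pictures are saved under pics/ and viewed, at most 10 in all, crops included, and the job is handed in when it is done.

Besides the shell and the picture viewer there is one more tool, called after "Call:" by a JSON object that holds its "method" and its "body", one argument or row to a line. send_rows: Moves the arm, as the interface text tells. Shift numbers are shares of 0.025 m and turn numbers shares of 90 degrees, none past 1 either way. Its arguments: {"type":"object","properties":{"plan":{"type":"array"},"gripper":{"type":"number"},"force":{"type":"number"}},"required":["plan"]}

```bash
mkdir -p pics; cat > h.py <<'E'
import numpy as np, cv2, pickle
from cell import robot, read_camera, get_calibration
from scipy.spatial.transform import Rotation as R
def snap(n,f):
    c=get_calibration(n); im,d=read_camera(n); pickle.dump((c,im,d),open(f'pics/{f}.pkl','wb')); return c,im,d
def load(f): return pickle.load(open(f'pics/{f}.pkl','rb'))
def cloud(c,d):
    K=np.array(c['intrinsics']); v,u=np.mgrid[:480,:640]
    P=np.stack([(u-K[0,2])/K[0,0]*d,(v-K[1,2])/K[1,1]*d,d],-1)
    M=cv2.Rodrigues(np.array(c['rvec'],float))[0]
    W=(P-np.array(c['tvec']).ravel())@M; W[d<=0]=np.nan; return W
def proj(c,p):
    return cv2.projectPoints(np.atleast_2d(np.array(p,float)),np.array(c['rvec'],float),np.array(c['tvec'],float),np.array(c['intrinsics'],float),None)[0][:,0]
E
python3 - <<'E'
from h import *
for n in ['scene','top']:
    c,im,d=snap(n,n+'0'); cv2.imwrite(f'pics/{n}0.png',im)
    M=cv2.Rodrigues(np.array(c['rvec'],float))[0]; print(n,-M.T@np.array(c['tvec']).ravel(),c['intrinsics'])
s=robot.observe(); print({k:np.round(v,4) for k,v in s.items()})
E
```

```text
scene [0.07319394 0.80612318 1.1326119 ] [[534.42545704   0.         310.21360879]
 [  0.         534.42545704 228.25767133]
 [  0.           0.           1.        ]]
top [0.37382515 0.07383426 1.06565639] [[453.63918753   0.         317.49940816]
 [  0.         453.63918753 238.40227364]
 [  0.           0.           1.        ]]
{'time': np.float64(0.1), 'qpos': array([ 1.151 ,  0.3426,  1.5249,  0.    ,  1.2754, -0.146 ]), 'qvel': array([-0.0003, -0.0022, -0.0002, -0.0008, -0.0017,  0.0008]), 'joint_efforts': array([ 6.00000e-04, -4.32005e+01, -2.44694e+01,  7.18000e-02,
        5.26000e-02, -0.00000e+00]), 'tool_pos': array([0.1418, 0.5051, 0.1888]), 'tool_rot': array([-3.1403e+00, -2.0000e-04,  2.8678e+00]), 'contact_force': array([-0.5633,  0.0263,  0.2295]), 'torque': array([-0.025 ,  0.0154,  0.0502]), 'grip_force': np.float64(0.0), 'opening': np.float64(0.0916)}
```

View pics/scene0.png

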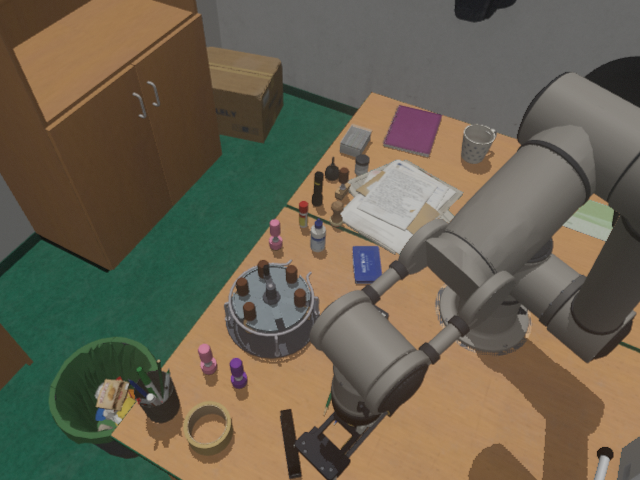

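View pics/top0.png

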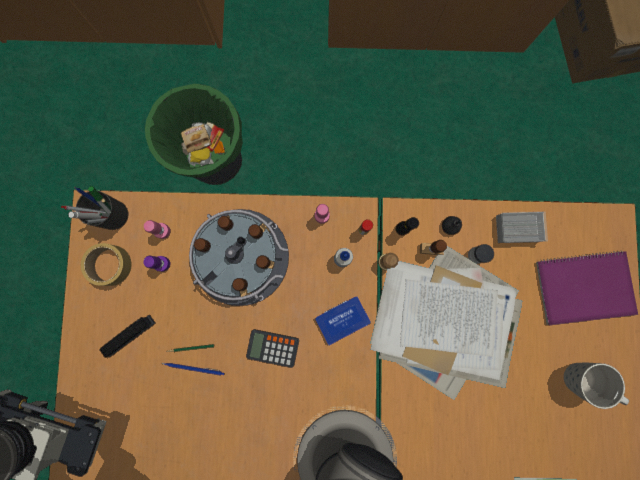

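The scene view shows the carousel at about (272,300), pink and purple look-alikes at (276,233), (206,358) and (238,373), and a dark-handled stamp candidate near (343,180). In the top view the carousel is at (238,257) and the candidate at (438,247). I'll enlarge both to check.

```bash
python3 - <<'E'
from h import *
c,im,d=load('top0'); W=cloud(c,d)
a=cv2.resize(im[200:315,175:305],None,fx=3.05,fy=3.05,interpolation=cv2.INTER_CUBIC)   # 396x351
b=cv2.resize(im[205:285,335:505],None,fx=4.7,fy=4.7,interpolation=cv2.INTER_CUBIC)[:, :799]
c2,i2,d2=load('scene0')
e=cv2.resize(i2[145:260,265:395],None,fx=3.05,fy=3.05,interpolation=cv2.INTER_CUBIC)
top=np.hstack([a,e])[:, :799]; b=cv2.resize(b,(top.shape[1],240))
cv2.imwrite('pics/c1.png',np.vstack([top,b])[:600]); print(top.shape,b.shape)
# cluster positions in desk-level by height from both clouds
for n in ['top0','scene0']:
    c,im,d=load(n); W=cloud(c,d)
    m=((W[...,2]>.02)&(W[...,2]<.2)&(W[...,0]>.3)&(W[...,0]<.75)&(W[...,1]<.6)&(W[...,1]>-.4)).astype(np.uint8)
    k,l,st,ce=cv2.connectedComponentsWithStats(m)
    for i in range(1,k):
        if st[i,4]>40:
            q=W[l==i]; print(n,ce[i].round(),st[i,4],np.median(q,0).round(3),q[:,2].max().round(3), np.median(q[q[:,2]>q[:,2].max()-.008],0).round(3))
E
```

```text
(351, 792, 3) (240, 792, 3)
top0 [ 97. 209.] 1578 [0.536 0.555 0.083] 0.145 [0.528 0.579 0.139]
top0 [322. 213.] 224 [0.542 0.065 0.09 ] 0.099 [0.548 0.065 0.094]
top0 [234. 254.] 6099 [0.446 0.251 0.083] 0.162 [0.471 0.229 0.158]
top0 [512. 227.] 770 [ 0.528 -0.371  0.04 ] 0.046 [ 0.528 -0.375  0.04 ]
top0 [407. 225.] 258 [ 0.518 -0.122  0.099] 0.118 [ 0.52  -0.128  0.113]
top0 [452. 225.] 266 [ 0.529 -0.234  0.035] 0.08 [ 0.532 -0.238  0.076]
top0 [156. 228.] 307 [0.499 0.432 0.074] 0.102 [0.502 0.437 0.096]
top0 [366. 226.] 145 [ 0.514 -0.032  0.084] 0.09 [ 0.517 -0.034  0.085]
top0 [434. 247.] 289 [ 0.473 -0.185  0.074] 0.099 [ 0.475 -0.192  0.095]
top0 [104. 264.] 905 [0.418 0.554 0.046] 0.054 [0.415 0.554 0.048]
top0 [482. 254.] 354 [ 0.464 -0.297  0.052] 0.059 [ 0.465 -0.3    0.053]
top0 [343. 257.] 279 [0.445 0.017 0.076] 0.114 [0.448 0.014 0.11 ]
top0 [444. 298.] 7325 [ 0.359 -0.213  0.037] 0.075 [ 0.443 -0.088  0.071]
top0 [156. 263.] 303 [0.423 0.427 0.075] 0.1 [0.425 0.432 0.095]
scene0 [353. 143.] 351 [ 0.524 -0.366  0.039] 0.049 [ 0.527 -0.374  0.043]
scene0 [362. 163.] 212 [ 0.459 -0.291  0.05 ] 0.059 [ 0.462 -0.298  0.054]
scene0 [339. 177.] 407 [ 0.478 -0.193  0.039] 0.102 [ 0.471 -0.19   0.095]
scene0 [379. 198.] 3389 [ 0.358 -0.186  0.037] 0.078 [ 0.44  -0.088  0.072]
scene0 [318. 187.] 276 [ 0.516 -0.118  0.073] 0.119 [ 0.518 -0.125  0.115]
scene0 [303. 212.] 198 [ 0.512 -0.026  0.064] 0.09 [ 0.515 -0.032  0.085]
scene0 [275. 233.] 275 [0.542 0.071 0.067] 0.099 [0.545 0.067 0.095]
scene0 [318. 234.] 358 [0.441 0.026 0.07 ] 0.116 [0.447 0.017 0.109]
scene0 [271. 299.] 4916 [0.44  0.262 0.083] 0.163 [0.469 0.232 0.158]
scene0 [206. 358.] 357 [0.496 0.443 0.069] 0.101 [0.501 0.44  0.095]
scene0 [237. 372.] 355 [0.419 0.439 0.071] 0.099 [0.424 0.435 0.095]
scene0 [156. 393.] 1761 [0.536 0.559 0.082] 0.15 [0.544 0.556 0.143]
scene0 [208. 425.] 1003 [0.417 0.554 0.046] 0.054 [0.414 0.558 0.048]
```

View pics/c1.png

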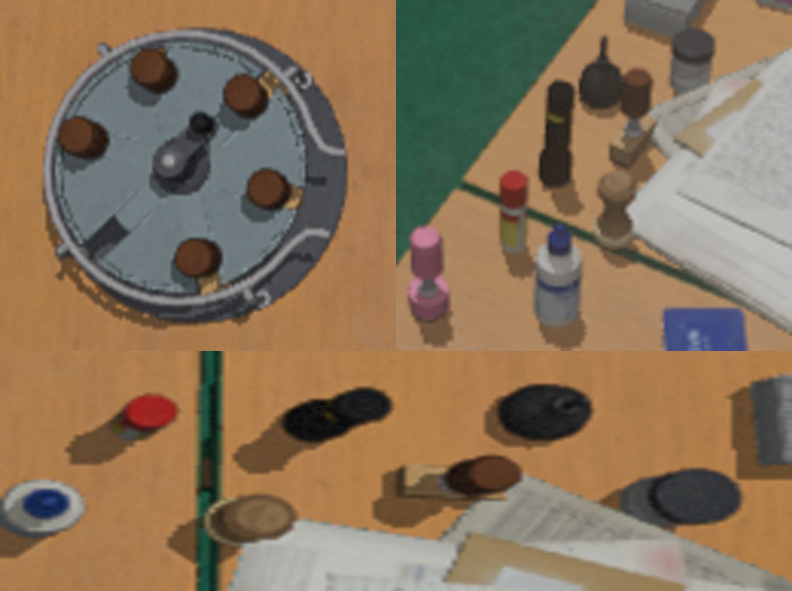

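The top crop shows the empty notch at crop (105,238) and the knob at (200,125). The rail gap is on the right, between crop points (343,153) and (325,233).

- **Stamp candidates:** the dark-handled stamp at top (438,247), the round stamp with a pale waisted handle at (388,261), and the pink and purple look-alikes at (322,213), (156,229) and (156,263).
- **Chosen:** the one at (438,247), or scene crop (632,110). It's the only one with a dark round handle, steel neck and pale rectangular block.

Next I'll measure the hub, gate, knob and stamp precisely.

```bash
python3 - <<'E'
from h import *
from scipy.optimize import minimize
for n in ['top0','scene0']:
    c,im,d=load(n); W=cloud(c,d); Q=W[np.isfinite(W[...,0])]
    col=im[np.isfinite(W[...,0])].astype(int)
    Q0=Q; near=np.hypot(Q[:,0]-.45,Q[:,1]-.25)<.13
    Q=Q[near]; lev=(Q[:,2]>.074)&(Q[:,2]<.092)
    def sc(p):
        r=np.hypot(Q[:,0]-p[0],Q[:,1]-p[1])*1000
        w=np.where(r<88,1.,np.where(r<93.,-1.,np.where(r<99.,1.,-1.)))
        return (w*lev).sum()
    best=max(((sc((x,y)),x,y) for x in np.arange(.425,.47,.001) for y in np.arange(.23,.275,.001)))
    S=[(sc((x,y)),x,y) for x in np.arange(.425,.47,.001) for y in np.arange(.23,.275,.001)]
    S=np.array([s for s in S if s[0]>best[0]-15]); hub=S[:,1:].mean(0); print(n,'hub',hub.round(4),best[0],len(S))
    k=Q[(Q[:,2]>.145)&(Q[:,2]<.17)]; kc=k.mean(0)
    kt=Q[(Q[:,2]>.153)]; print('knob',kt.mean(0).round(4),len(kt),'r,ang',(np.hypot(*(kt.mean(0)[:2]-hub))*1000).round(1),np.degrees(np.arctan2(*(kt.mean(0)[:2]-hub)[::-1])).round(1))
    v=Q[:,:2]-hub; r=np.hypot(*v.T); a=np.degrees(np.arctan2(v[:,1],v[:,0]))%360
    h=Q[(Q[:,2]>.118)&(Q[:,2]<.13)&(r>.05)]; hv=h[:,:2]-hub; ha=np.degrees(np.arctan2(hv[:,1],hv[:,0]))%360
    kn=np.degrees(np.arctan2(*(kt.mean(0)[:2]-hub)[::-1]))
    for t in range(5):
        m=abs((ha-(kn-120+60*t)+180)%360-180)<20
        if m.any(): print('hung',t,h[m].mean(0).round(4),np.hypot(*(h[m].mean(0)[:2]-hub)).round(4),np.degrees(np.arctan2(*(h[m].mean(0)[:2]-hub)[::-1])).round(1))
    rm=(r>.0925)&(r<.1)&(Q[:,2]>.07)&(Q[:,2]<.09)
    hist=np.histogram(a[rm],bins=np.arange(225,306,3))[0]; print('rail hist 225..',hist)
    bent=(r>.1)&(r<.125)&(Q[:,2]>.065)&(Q[:,2]<.095); print('bent',np.c_[a[bent].round(),(r[bent]*1000).round()][::2].astype(int).tolist())
    # stamp
    s=Q0[np.hypot(Q0[:,0]-.473,Q0[:,1]+.19)<.045]
    b=s[(s[:,2]>.016)&(s[:,2]<.027)]; rr=cv2.minAreaRect((b[:,:2]*1000).astype(np.float32)); print('block',rr,len(b))
    t=s[s[:,2]>.088]; rt=cv2.minEnclosingCircle((t[:,:2]*1000).astype(np.float32)); print('handle top',t.mean(0).round(4),rt)
    pp=Q0[(abs(Q0[:,0]-.40)<.03)&(abs(Q0[:,1]+.19)<.04)]; print('paper z',np.percentile(pp[:,2],[5,50,95]).round(3))
E
```

```text
top0 hub [0.446 0.253] 4315.0 1
knob [0.47   0.2294 0.158 ] 36 r,ang 33.7 -44.5
hung 0 [0.3811 0.2341 0.1243] 0.0676 -163.8
hung 1 [0.4292 0.1873 0.1244] 0.0678 -104.3
hung 2 [0.4935 0.2061 0.1243] 0.0668 -44.6
hung 3 [0.5099 0.2709 0.1244] 0.0664 15.7
hung 4 [0.4617 0.3177 0.124 ] 0.0665 76.4
rail hist 225.. [6 6 7 7 7 4 2 0 0 0 0 0 0 0 0 0 0 2 5 6 6 6 7 5 6 7]
bent [[37, 110], [35, 108], [36, 105], [35, 106], [37, 102], [35, 101], [37, 100], [315, 107], [315, 102], [314, 106], [312, 109], [313, 103], [312, 106], [312, 103], [282, 100], [280, 102], [279, 104], [279, 108], [278, 102], [277, 106], [277, 111], [277, 115], [276, 106], [276, 110], [276, 114], [275, 112], [245, 102], [246, 106], [247, 110], [243, 101], [244, 105], [245, 108], [246, 112], [247, 116], [242, 102], [243, 106], [244, 109], [245, 114], [246, 117], [239, 100], [125, 104], [127, 100], [127, 105], [128, 102], [127, 107], [128, 109], [210, 101], [210, 103], [208, 103], [210, 105], [209, 106], [210, 108], [209, 110]]
block ((460.9938049316406, -192.9508514404297), (59.22123718261719, 49.8139533996582), 9.27623081207
[... 653 characters left out ...]
[277, 108], [279, 101], [248, 113], [246, 116], [247, 112], [247, 117], [247, 108], [245, 111], [245, 106], [246, 101], [244, 104], [244, 101], [241, 101], [238, 100], [210, 100], [209, 105], [209, 103], [211, 108], [208, 105], [211, 110], [210, 108], [209, 108], [208, 108], [36, 104], [35, 109], [35, 105], [36, 109], [36, 105], [37, 107], [37, 110], [37, 106], [126, 105], [125, 104], [127, 103], [126, 106], [125, 107], [127, 107], [126, 108], [126, 109]]
block ((465.10296630859375, -193.9344482421875), (67.55413055419922, 41.256996154785156), 50.222530364990234) 101
handle top [ 0.4721 -0.1887  0.0941] ((475.5384216308594, -190.32522583007812), 15.92979621887207)
paper z [0.022 0.038 0.047]
```

Call:
{"method": "send_rows", "body": {
  "plan": [
    [[0, 0, 0], [0, 0, 0.118]],
    [[0, 0, 0], [0, 0, 0.118]],
    [[0, 0, 0], [0, 0, 0.118]],
    [[0, 0, 0], [0, 0, 0.118]],
    [[0, 0, 0], [0, 0, 0.118]],
    [[0, 0, 0], [0, 0, 0.118]],
    [[0, 0, 0], [0, 0, 0.118]],
    [[-0.84, 1, 0], [0, 0, 0]],
    [[-0.84, 1, 0], [0, 0, 0]],
    [[-0.84, 1, 0], [0, 0, 0]]
  ],
  "gripper": -0.1,
  "force": 12
}}

```text
time: 1.35
tool_pos: [0.2174, 0.4415, 0.189]
tool_rot: [-3.141, 0.001, 1.571]
contact_force: [-0.4, 0.5, 0.0]
opening: 0.0418
grip_force: 0.0
```

Call:
{"method": "send_rows", "body": {
  "plan": [
    [[-0.84, 1, 0], [0, 0, 0]],
    [[-0.84, 1, 0], [0, 0, 0]],
    [[-0.84, 1, 0], [0, 0, 0]],
    [[-0.84, 1, 0], [0, 0, 0]],
    [[-0.84, 1, 0], [0, 0, 0]],
    [[-0.84, 1, 0], [0, 0, 0]],
    [[-0.84, 1, 0], [0, 0, 0]],
    [[-0.84, 1, 0], [0, 0, 0]],
    [[-0.84, 1, 0], [0, 0, 0]],
    [[-0.84, 1, 0], [0, 0, 0]]
  ]
}}

```text
time: 2.6
tool_pos: [0.4673, 0.2315, 0.1891]
tool_rot: [-3.141, 0.0, 1.57]
contact_force: [-0.5, 0.0, -0.2]
opening: 0.0413
grip_force: 0.0
```

Call:
{"method": "send_rows", "body": {
  "plan": [
    [[-0.04, 0.08, 0.3], [0, 0, 0]],
    [[0, 0, 0.3], [0, 0, 0]],
    [[0, 0, 0.3], [0, 0, 0]],
    [[0, 0, 0.3], [0, 0, 0]],
    [[0, 0, 0.3], [0, 0, 0]],
    [[0, 0, 0.3], [0, 0, 0]],
    [[0, 0, 0.3], [0, 0, 0]],
    [[0, 0, 0], [0, 0, 0]],
    [[0, 0, 0], [0, 0, 0]],
    [[0, 0, 0], [0, 0, 0]]
  ]
}}

```text
time: 3.85
tool_pos: [0.4691, 0.2314, 0.1373]
tool_rot: [3.141, -0.0, 1.57]
contact_force: [-0.1, -0.7, -0.5]
opening: 0.0414
grip_force: 0.0
```

Call:
{"method": "send_rows", "body": {
  "plan": [
    [[0, 0, 0], [0, 0, 0]],
    [[0, 0, 0], [0, 0, 0]],
    [[0, 0, 0], [0, 0, 0]],
    [[0, 0, 0], [0, 0, 0]],
    [[0, 0, 0], [0, 0, 0]],
    [[0, 0, 0], [0, 0, 0]],
    [[0, 0, 0], [0, 0, 0]],
    [[0, 0, 0], [0, 0, 0]],
    [[0, 0, 0], [0, 0, 0]],
    [[0, 0, 0], [0, 0, 0]]
  ],
  "gripper": -1,
  "force": 12
}}

```text
time: 5.1
tool_pos: [0.4688, 0.2313, 0.1369]
tool_rot: [3.142, -0.0, 1.57]
contact_force: [0.6, -0.0, 0.3]
opening: 0.0004
grip_force: 0.0
```

```bash
python3 - <<'E'
from h import *
c,im,d=snap('wrist','w1'); c2,i2,d2=snap('scene','s1')
t,ti,td=snap('top','t1')
cr=cv2.resize(i2[230:360,215:345],(400,400),interpolation=cv2.INTER_CUBIC)
cr2=cv2.resize(ti[190:320,170:300],(400,400),interpolation=cv2.INTER_CUBIC)
cv2.imwrite('pics/c2.png',np.vstack([np.hstack([cr,cr2]),np.hstack([cv2.resize(im,(266,200)),np.zeros((200,534,3),np.uint8)])]))
print(robot.observe()['opening'])
M=cv2.Rodrigues(np.array(c['rvec'],float))[0]; print(-M.T@np.array(c['tvec']).ravel())
E
```

```text
0.0002838515154207266
[0.46902436 0.31446846 0.33317525]
```

View pics/c2.png

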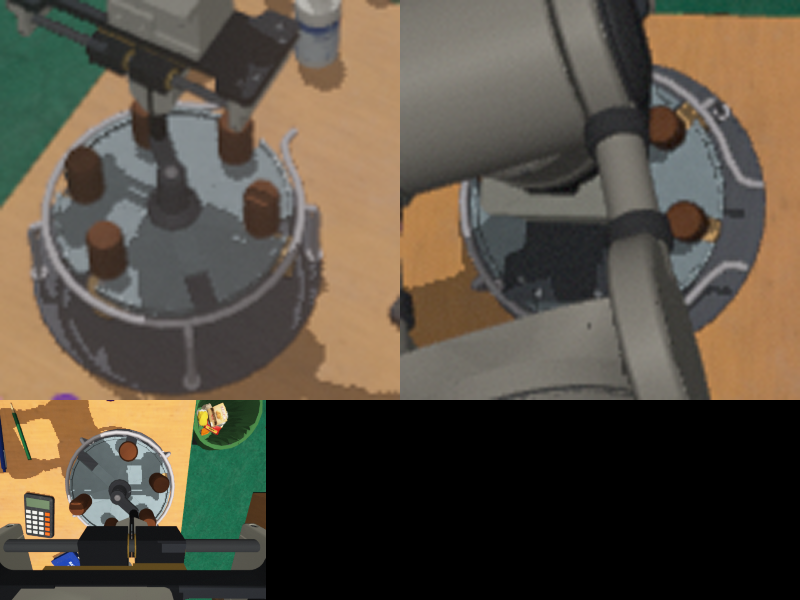

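The wheel hasn't turned: the handles are at the same pixels as before, yet the fingers closed on nothing. I'll find the knob and fingertips in the wrist depth.

```bash
python3 - <<'E'
from h import *
c,im,d=load('w1'); W=cloud(c,d)
cv2.imwrite('pics/c3.png',cv2.resize(im[220:420,230:400],None,fx=3,fy=3,interpolation=cv2.INTER_CUBIC))
print(proj(c,[[.469,.231,.158],[.469,.231,.137],[.4688,.2313,.1369]]).round(0))
for v in range(240,420,12): print(v,[tuple((W[v,u]*1000).round(0)) for u in (310,318,326)])
E
```

```text
[[317. 290.]
 [317. 275.]
 [317. 274.]]
240 [(np.float64(464.0), np.float64(237.0), np.float64(82.0)), (np.float64(470.0), np.float64(237.0), np.float64(84.0)), (np.float64(476.0), np.float64(237.0), np.float64(83.0))]
252 [(np.float64(465.0), np.float64(243.0), np.float64(129.0)), (np.float64(470.0), np.float64(243.0), np.float64(128.0)), (np.float64(476.0), np.float64(227.0), np.float64(82.0))]
264 [(np.float64(465.0), np.float64(236.0), np.float64(130.0)), (np.float64(470.0), np.float64(238.0), np.float64(137.0)), (np.float64(475.0), np.float64(238.0), np.float64(135.0))]
276 [(np.float64(464.0), np.float64(207.0), np.float64(82.0)), (np.float64(470.0), np.float64(238.0), np.float64(156.0)), (np.float64(474.0), np.float64(238.0), np.float64(155.0))]
288 [(np.float64(466.0), np.float64(243.0), np.float64(182.0)), (np.float64(470.0), np.float64(242.0), np.float64(179.0)), (np.float64(473.0), np.float64(244.0), np.float64(184.0))]
300 [(np.float64(466.0), np.float64(244.0), np.float64(196.0)), (np.float64(470.0), np.float64(243.0), np.float64(193.0)), (np.float64(473.0), np.float64(2
[... 954 characters left out ...]
467.0), np.float64(258.0), np.float64(261.0)), (np.float64(469.0), np.float64(226.0), np.float64(221.0)), (np.float64(471.0), np.float64(258.0), np.float64(262.0))]
384 [(np.float64(461.0), np.float64(34.0), np.float64(-0.0)), (np.float64(470.0), np.float64(34.0), np.float64(0.0)), (np.float64(471.0), np.float64(251.0), np.float64(258.0))]
396 [(np.float64(461.0), np.float64(31.0), np.float64(16.0)), (np.float64(470.0), np.float64(18.0), np.float64(1.0)), (np.float64(471.0), np.float64(255.0), np.float64(267.0))]
408 [(np.float64(468.0), np.float64(258.0), np.float64(274.0)), (np.float64(469.0), np.float64(258.0), np.float64(273.0)), (np.float64(471.0), np.float64(258.0), np.float64(274.0))]
```

View pics/c3.png

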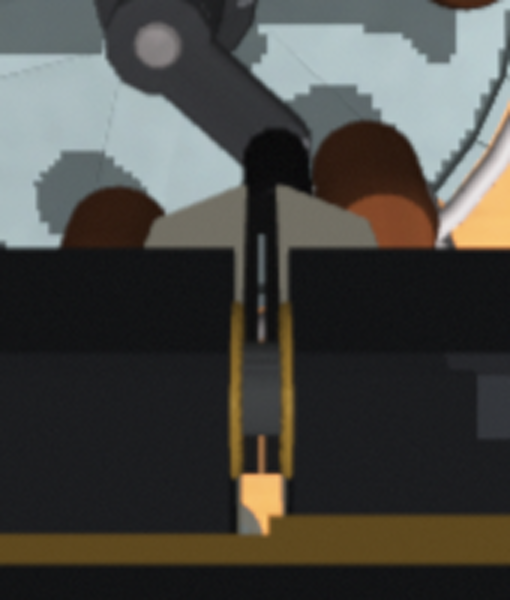

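```bash
python3 - <<'E'
from h import *
c,im,d=load('s1'); W=cloud(c,d)
print(proj(c,[[.469,.2313,.1369],[.469,.2313,.17],[.4735,.231,.158],[.4735,.231,.132]]).round(1))
cv2.imwrite('pics/c4.png',cv2.resize(im[235:305,235:305],(560,560),interpolation=cv2.INTER_NEAREST))
for v in range(252,296,3): print(v,[(u,*(W[v,u]*1000).round(0).astype(int)) for u in range(262,278,3)])
print({k:np.round(v,3) for k,v in robot.observe().items()})
E
```

```text
[[266.3 272.3]
 [265.6 263.7]
 [264.2 266. ]
 [264.7 272.7]]
252 [(262, np.int64(452), np.int64(266), np.int64(264)), (265, np.int64(446), np.int64(264), np.int64(265)), (268, np.int64(441), np.int64(260), np.int64(265)), (271, np.int64(438), np.int64(254), np.int64(259)), (274, np.int64(436), np.int64(245), np.int64(249)), (277, np.int64(422), np.int64(257), np.int64(273))]
255 [(262, np.int64(451), np.int64(267), np.int64(256)), (265, np.int64(444), np.int64(267), np.int64(261)), (268, np.int64(438), np.int64(266), np.int64(263)), (271, np.int64(435), np.int64(259), np.int64(257)), (274, np.int64(429), np.int64(257), np.int64(258)), (277, np.int64(528), np.int64(90), np.int64(-1))]
258 [(262, np.int64(452), np.int64(267), np.int64(245)), (265, np.int64(444), np.int64(269), np.int64(252)), (268, np.int64(437), np.int64(267), np.int64(254)), (271, np.int64(434), np.int64(261), np.int64(249)), (274, np.int64(426), np.int64(263), np.int64(257)), (277, np.int64(420), np.int64(260), np.int64(257))]
261 [(262, np.int64(472), np.int64(240), np.int64(189)), (265, np.int64(462), np.int64(243
[... 3477 characters left out ...]
p.int64(446), np.int64(265), np.int64(110)), (271, np.int64(438), np.int64(264), np.int64(114)), (274, np.int64(435), np.int64(258), np.int64(108)), (277, np.int64(434), np.int64(246), np.int64(92))]
{'time': np.float64(5.25), 'qpos': array([0.312, 0.387, 1.611, 0.   , 1.144, 0.312]), 'qvel': array([-0.001, -0.001, -0.   ,  0.   ,  0.   ,  0.001]), 'joint_efforts': array([-0.0000e+00, -4.3831e+01, -2.2851e+01,  8.1000e-02,  1.0000e-02,
       -0.0000e+00]), 'tool_pos': array([0.469, 0.231, 0.137]), 'tool_rot': array([ 3.142, -0.   ,  1.57 ]), 'contact_force': array([-0.084, -0.044,  0.305]), 'torque': array([-0.113,  0.037,  0.008]), 'grip_force': np.float64(0.0), 'opening': np.float64(0.0)}
```

View pics/c4.png

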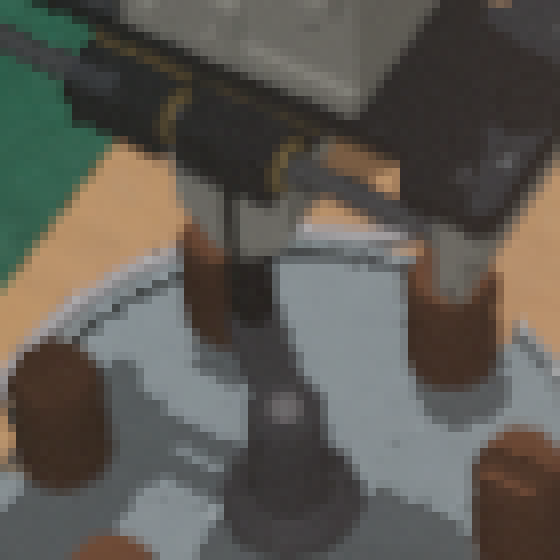

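Both views show the fingertips ending at about z = 0.168, above the knob top at 0.159, while the reported TCP is 0.137. So the real tips end roughly 31 mm short of it. I'll open, go down 20 mm more and regrip.

Call:
{"method": "send_rows", "body": {
  "plan": [
    [[0, 0, 0], [0, 0, 0]],
    [[0, 0, 0], [0, 0, 0]],
    [[0, 0, 0], [0, 0, 0]],
    [[0, 0.04, 0], [0, 0, 0]],
    [[0, 0, 0.16], [0, 0, 0]],
    [[0, 0, 0.16], [0, 0, 0]],
    [[0, 0, 0.16], [0, 0, 0]],
    [[0, 0, 0.16], [0, 0, 0]],
    [[0, 0, 0.16], [0, 0, 0]],
    [[0, 0, 0], [0, 0, 0]]
  ],
  "gripper": -0.3
}}

```text
time: 6.5
tool_pos: [0.4696, 0.2313, 0.1166]
tool_rot: [-3.141, 0.0, 1.57]
contact_force: [0.0, 0.7, 0.0]
opening: 0.0321
grip_force: 0.0
```

Call:
{"method": "send_rows", "body": {
  "plan": [
    [[0, 0, 0], [0, 0, 0]],
    [[0, 0, 0], [0, 0, 0]],
    [[0, 0, 0], [0, 0, 0]],
    [[0, 0, 0], [0, 0, 0]],
    [[0, 0, 0], [0, 0, 0]],
    [[0, 0, 0], [0, 0, 0]],
    [[0, 0, 0], [0, 0, 0]],
    [[0, 0, 0], [0, 0, 0]],
    [[0, 0, 0], [0, 0, 0]],
    [[0, 0, 0], [0, 0, 0]]
  ],
  "gripper": -1,
  "force": 12
}}

```text
time: 7.75
tool_pos: [0.4714, 0.2309, 0.1172]
tool_rot: [3.138, 0.0, 1.57]
contact_force: [3.6, -1.9, -2.1]
opening: 0.0127
grip_force: 12.0
```

```bash
python3 -c "
import numpy as np
a=np.radians(-43.9+np.linspace(0,125.5,21)); p=34/25*np.c_[np.sin(a),np.cos(a)]
print([[float(x) for x in r] for r in np.diff(np.round(p,3),axis=0).round(3)])"
```

```text
[[0.113, 0.097], [0.122, 0.084], [0.132, 0.071], [0.138, 0.055], [0.143, 0.041], [0.147, 0.024], [0.149, 0.008], [0.148, -0.008], [0.147, -0.025], [0.143, -0.04], [0.138, -0.056], [0.132, -0.07], [0.122, -0.085], [0.113, -0.097], [0.101, -0.109], [0.089, -0.119], [0.075, -0.129], [0.061, -0.136], [0.046, -0.141], [0.029, -0.146]]
```

Call:
{"method": "send_rows", "body": {
  "plan": [
    [[0.113, 0.097, 0], [0, 0, 0]],
    [[0.122, 0.084, 0], [0, 0, 0]],
    [[0.132, 0.071, 0], [0, 0, 0]],
    [[0.138, 0.055, 0], [0, 0, 0]],
    [[0.143, 0.041, 0], [0, 0, 0]],
    [[0.147, 0.024, 0], [0, 0, 0]],
    [[0.149, 0.008, 0], [0, 0, 0]],
    [[0.148, -0.008, 0], [0, 0, 0]],
    [[0.147, -0.025, 0], [0, 0, 0]],
    [[0.143, -0.04, 0], [0, 0, 0]]
  ]
}}

```text
time: 9.0
tool_pos: [0.4811, 0.2655, 0.1173]
tool_rot: [3.134, -0.0, 1.57]
contact_force: [11.8, -2.1, -5.8]
opening: 0.0125
grip_force: 12.0
```

Call:
{"method": "send_rows", "body": {
  "plan": [
    [[0.138, -0.056, 0], [0, 0, 0]],
    [[0.132, -0.07, 0], [0, 0, 0]],
    [[0.122, -0.085, 0], [0, 0, 0]],
    [[0.113, -0.097, 0], [0, 0, 0]],
    [[0.101, -0.109, 0], [0, 0, 0]],
    [[0.089, -0.119, 0], [0, 0, 0]],
    [[0.075, -0.129, 0], [0, 0, 0]],
    [[0.061, -0.136, 0], [0, 0, 0]],
    [[0.046, -0.141, 0], [0, 0, 0]],
    [[0.029, -0.146, 0], [0, 0, 0]]
  ]
}}

```text
time: 10.25
tool_pos: [0.4574, 0.2973, 0.1188]
tool_rot: [3.125, -0.017, 1.57]
contact_force: [17.8, 32.7, -12.9]
opening: 0.0095
grip_force: 17.5
```

```bash
cat > ang.py <<'E'
from h import *
def run(f,hub=np.array([.4447,.2538])):
    c,im,d=load(f); W=cloud(c,d); Q=W[np.isfinite(W[...,0])]
    h=Q[(Q[:,2]>.118)&(Q[:,2]<.1285)]; v=h[:,:2]-hub; r=np.hypot(*v.T); h,v=h[(r>.053)&(r<.083)],v[(r>.053)&(r<.083)]
    a=np.degrees(np.arctan2(v[:,1],v[:,0]))%360
    hs=np.histogram(a,bins=np.arange(0,361,10))[0]; print(f,hs)
    out=[]
    for t in np.arange(0,360,60):
        pass
    lab=None
    from scipy.cluster.hierarchy import fcluster,linkage
    L=fcluster(linkage(h[:,:2],'single'),.008,'distance')
    for k in set(L):
        if (L==k).sum()>15:
            m=h[L==k,:2].mean(0); ext=np.ptp(h[L==k,:2],axis=0); vv=m-hub; print(m.round(4),(L==k).sum(),ext.round(3),'r',np.hypot(*vv).round(4),'ang',(np.degrees(np.arctan2(vv[1],vv[0]))%360).round(1))
E
python3 - <<'E'
from ang import *
for n in ['scene','wrist']:
    c,im,d=snap(n,n[0]+'2'); cv2.imwrite(f'pics/{n[0]}2.png',im); run(n[0]+'2')
E
```

```text
s2 [ 0  5 11  0  0  0 33 54 11  0  0  0 45 61  4  0  0  1 55 43  3  0  0  0
  0  0  0  0  0  0  0  0  0  0  0  0]
[0.51   0.2784] 16 [0.017 0.006] r 0.0698 ang 20.6
[0.465  0.3201] 98 [0.025 0.024] r 0.0693 ang 73.0
[0.3989 0.3062] 110 [0.026 0.026] r 0.0696 ang 131.1
[0.3779 0.2427] 102 [0.026 0.027] r 0.0677 ang 189.4
w2 [  0  13 265   0   0   0 496 903 199   0   0   6 838 676  43   0   0   0
   0   0   0   0   0   0   0   0   0   0   0   0   0   0   0   0   0   0]
[0.4018 0.3056] 1563 [0.027 0.026] r 0.0673 ang 129.6
[0.5117 0.283 ] 278 [0.022 0.007] r 0.0731 ang 23.5
[0.4653 0.3219] 1598 [0.027 0.027] r 0.0712 ang 73.2
```

```bash
python3 - <<'E'
from h import *
a=cv2.imread('pics/w2.png'); b=cv2.imread('pics/s2.png')
cv2.imwrite('pics/c5.png',np.hstack([cv2.resize(a[100:400,180:480],(400,400),interpolation=cv2.INTER_CUBIC),cv2.resize(b[225:355,215:345],(400,400),interpolation=cv2.INTER_CUBIC)]))
s=robot.observe(); print({k:np.round(s[k],3) for k in ('tool_pos','contact_force','torque','opening','grip_force','joint_efforts')})
E
```

```text
{'tool_pos': array([0.456, 0.297, 0.119]), 'contact_force': array([11.212, 28.638, -7.737]), 'torque': array([ 5.005, -1.911,  0.265]), 'opening': np.float64(0.01), 'grip_force': np.float64(14.201), 'joint_efforts': array([ -9.729, -48.278, -13.536,  -5.671,   6.571,   0.233])}
```

View pics/c5.png

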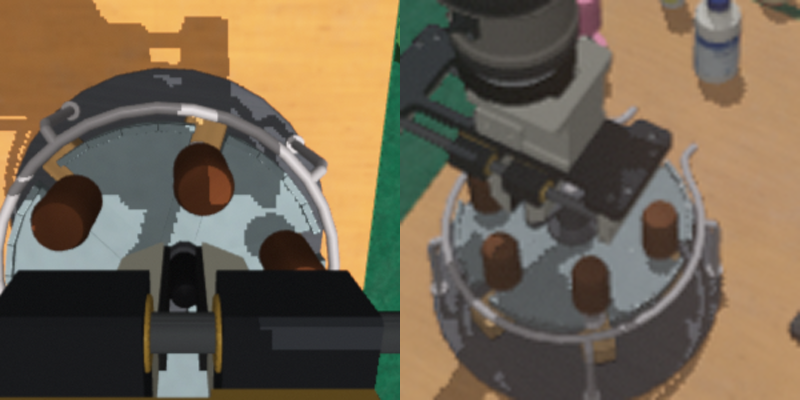

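Call:
{"method": "send_rows", "body": {
  "plan": [
    [[0.1, 0.07, 0], [0, 0, 0]],
    [[0.1, 0.07, 0], [0, 0, 0]],
    [[0.1, 0.07, 0], [0, 0, 0]],
    [[0, 0, 0], [0, 0, 0]],
    [[0, 0, 0], [0, 0, 0]],
    [[0, 0, 0], [0, 0, 0]],
    [[0, 0, 0], [0, 0, 0]],
    [[0, 0, 0], [0, 0, 0]],
    [[0, 0, 0], [0, 0, 0]],
    [[0, 0, 0], [0, 0, 0]]
  ]
}}

```text
time: 11.6
tool_pos: [0.4564, 0.2974, 0.118]
tool_rot: [3.139, -0.003, 1.57]
contact_force: [0.6, 6.4, 5.9]
opening: 0.0102
grip_force: 12.3
```

Call:
{"method": "send_rows", "body": {
  "plan": [
    [[0, 0, 0], [0, 0, 0]],
    [[0, 0, 0], [0, 0, 0]],
    [[0, 0, 0], [0, 0, 0]],
    [[0, 0, 0], [0, 0, 0]],
    [[0, 0, -1], [0, 0, 0]],
    [[0, 0, -1], [0, 0, 0]],
    [[-1, 0, -1], [0, 0, 0]],
    [[-1, 0, 0], [0, 0, 0]],
    [[0, 0, 0], [0, 0, 0]],
    [[0, 0, 0], [0, 0, 0]]
  ],
  "gripper": -0.2
}}

```text
time: 12.85
tool_pos: [0.4555, 0.2464, 0.1917]
tool_rot: [-3.141, -0.0, 1.57]
contact_force: [-0.7, -0.3, -0.6]
opening: 0.0367
grip_force: 0.0
```

```bash
cat > fit.py <<'E'
from h import *
from scipy.optimize import least_squares
from scipy.cluster.hierarchy import fcluster,linkage
def tops(W,z0,z1,hub=(.445,.2545)):
    Q=W[np.isfinite(W[...,0])]; h=Q[(Q[:,2]>z0)&(Q[:,2]<z1)]; r=np.hypot(h[:,0]-hub[0],h[:,1]-hub[1]); h=h[r<.085]
    if len(h)>4000: h=h[::len(h)//4000+1]
    L=fcluster(linkage(h[:,:2],'single'),.008,'distance')
    return [h[L==k] for k in set(L) if (L==k).sum()>12]
def wheel(f):
    c,im,d=load(f); W=cloud(c,d)
    C=[]
    for q in tops(W,.1215,.1285):
        e=np.ptp(q[:,:2],axis=0)
        if len(q)>25 and min(e)>.02 and max(e)<.033: C.append(cv2.minEnclosingCircle((q[:,:2]*1e3).astype(np.float32))[0])
    C=np.array(C)
    g=lambda p:(C-p[:2]-0)@np.zeros(2)
    def res(p):
        v=C-p[:2]; a=np.arctan2(v[:,1],v[:,0])-p[2]; k=np.round(a/(np.pi/3))
        t=p[2]+k*np.pi/3; return (v-67.5*np.c_[np.cos(t),np.sin(t)]).ravel()
    best=min((least_squares(res,[445,254,np.radians(t)]) for t in range(0,60,10)),key=lambda s:s.cost)
    print(f,'n',len(C),'hub',best.x[:2].round(1),'ang mod60',(np.degrees(best.x[2])%60).round(2),'rms',np.sqrt(2*best.cost/len(C)).round(2))
    for q in tops(W,.145,.165): print('  knob',q.mean(0).round(4),len(q),np.ptp(q,axis=0).round(3))
E
python3 - <<'E'
from fit import *
for f in ['top0','scene0']: wheel(f)
for n in ['scene','top','wrist']:
    c,im,d=snap(n,n[0]+'3'); cv2.imwrite(f'pics/{n[0]}3.png',im)
    try: wheel(n[0]+'3')
    except Exception as e: print(n,e)
E
```

```text
top0 n 5 hub [445.5 253.2] ang mod60 15.89 rms 0.37
  knob [0.4696 0.2291 0.1573] 40 [0.012 0.012 0.012]
scene0 n 5 hub [444.3 255.7] ang mod60 16.0 rms 0.78
  knob [0.4677 0.2325 0.1547] 41 [0.015 0.014 0.017]
s3 n 5 hub [444.1 255.3] ang mod60 15.19 rms 0.53
  knob [0.452  0.2892 0.155 ] 46 [0.012 0.014 0.018]
t3 n 1 hub [447.4 256.1] ang mod60 12.18 rms 0.0
top The number of observations cannot be determined on an empty distance matrix.
w3 n 5 hub [447.3 255.4] ang mod60 14.86 rms 0.44
  knob [0.4562 0.2891 0.1579] 343 [0.013 0.013 0.018]
```

Call:
{"method": "send_rows", "body": {
  "plan": [
    [[0.6, -0.13, 0], [0, 0, 0]],
    [[0.6, 0, 0], [0, 0, 0]],
    [[0.49, 0, 0], [0, 0, 0]],
    [[0, 0, 0.6], [0, 0, 0]],
    [[0, 0, 0.6], [0, 0, 0]],
    [[0, 0, 0.6], [0, 0, 0]],
    [[0, 0, 0.6], [0, 0, 0]],
    [[0, 0, 0.5], [0, 0, 0]],
    [[0, 0, 0.4], [0, 0, 0]],
    [[0, 0, 0], [0, 0, 0]]
  ]
}}

```text
time: 14.25
tool_pos: [0.4519, 0.288, 0.1087]
tool_rot: [-3.14, 0.001, 1.57]
contact_force: [-0.2, 0.2, -0.5]
opening: 0.0367
grip_force: 0.0
```

Call:
{"method": "send_rows", "body": {
  "plan": [
    [[0, 0, 0], [0, 0, 0]],
    [[0, 0, 0], [0, 0, 0]],
    [[0, 0, 0], [0, 0, 0]],
    [[0, 0, 0], [0, 0, 0]],
    [[0, 0, 0], [0, 0, 0]],
    [[0, 0, 0], [0, 0, 0]],
    [[0, 0, 0], [0, 0, 0]],
    [[0, 0, 0], [0, 0, 0]],
    [[0, 0, 0], [0, 0, 0]],
    [[0, 0, 0], [0, 0, 0]]
  ],
  "gripper": -1,
  "force": 15
}}

```text
time: 15.5
tool_pos: [0.4534, 0.289, 0.1102]
tool_rot: [3.139, -0.002, 1.57]
contact_force: [2.8, 3.4, 1.4]
opening: 0.0136
grip_force: 15.0
```

Call:
{"method": "send_rows", "body": {
  "plan": [
    [[0, -0.04, 0], [0, 0, 0]],
    [[0, -0.03, 0], [0, 0, 0]],
    [[0, 0, 0], [0, 0, 0]],
    [[0, 0, 0], [0, 0, 0]],
    [[0, 0, 0], [0, 0, 0]],
    [[0, 0, 0], [0, 0, 0]],
    [[0, 0, 0], [0, 0, 0]],
    [[0, 0, 0], [0, 0, 0]],
    [[0, 0, 0], [0, 0, 0]],
    [[0, 0, 0], [0, 0, 0]]
  ]
}}

```text
time: 16.75
tool_pos: [0.4524, 0.2892, 0.1102]
tool_rot: [3.137, -0.002, 1.571]
contact_force: [5.9, 4.2, -0.1]
opening: 0.0131
grip_force: 15.0
```

Call:
{"method": "send_rows", "body": {
  "plan": [
    [[0, 0, 0], [0, 0, 0]],
    [[0, 0, 0], [0, 0, 0]],
    [[0, 0, 0], [0, 0, 0]],
    [[0, 0, 0], [0, 0, 0]],
    [[0, 0, -0.8], [0, 0, 0]],
    [[0, 0, -0.8], [0, 0, 0]],
    [[0, 0, -0.8], [0, 0, 0]],
    [[-1, 0, -0.8], [0, 0, 0]],
    [[-1, 0, 0], [0, 0, 0]],
    [[0, 0, 0], [0, 0, 0]]
  ],
  "gripper": -0.2
}}

```text
time: 18.0
tool_pos: [0.4505, 0.2372, 0.1897]
tool_rot: [3.141, 0.0, 1.568]
contact_force: [-0.5, -0.7, 0.1]
opening: 0.0368
grip_force: 0.0
```

```bash
python3 - <<'E'
from fit import *
for n in ['scene','wrist']:
    c,im,d=snap(n,n[0]+'4'); cv2.imwrite(f'pics/{n[0]}4.png',im); wheel(n[0]+'4')
E
```

```text
s4 n 5 hub [444.5 255. ] ang mod60 21.77 rms 0.34
  knob [0.4481 0.2892 0.155 ] 42 [0.012 0.013 0.015]
w4 n 6 hub [446.1 245.5] ang mod60 22.51 rms 21.88
  knob [0.4519 0.2896 0.1581] 359 [0.013 0.013 0.017]
```

Call:
{"method": "send_rows", "body": {
  "plan": [
    [[-1, 0.06, 0], [0, 0, 0]],
    [[-1, 0.06, 0], [0, 0, 0]],
    [[-1, 0.06, 0], [0, 0, 0]],
    [[-1, 0.06, 0], [0, 0, 0]],
    [[-1, 0.06, 0], [0, 0, 0]],
    [[-1, 0.06, 0], [0, 0, 0]],
    [[-1, 0.06, 0], [0, 0, 0]],
    [[-1, 0.06, 0], [0, 0, 0]],
    [[-1, 0.06, 0], [0, 0, 0]],
    [[-1, 0.06, 0], [0, 0, 0]]
  ],
  "gripper": 0.1
}}

```text
time: 19.35
tool_pos: [0.4657, -0.0117, 0.1891]
tool_rot: [-3.141, -0.0, 1.571]
contact_force: [-0.3, 0.5, -0.0]
opening: 0.0504
grip_force: 0.0
```

Call:
{"method": "send_rows", "body": {
  "plan": [
    [[-1, 0.06, 0], [0, 0, 0]],
    [[-1, 0.06, 0], [0, 0, 0]],
    [[-1, 0.06, 0], [0, 0, 0]],
    [[-1, 0.06, 0], [0, 0, 0]],
    [[-1, 0.06, 0], [0, 0, 0]],
    [[-1, 0.06, 0], [0, 0, 0]],
    [[0, 0, 0], [0, 0, 0]],
    [[0, 0, 0], [0, 0, 0]],
    [[0, 0, 0], [0, 0, 0]],
    [[0, 0, 0], [0, 0, 0]]
  ]
}}

```text
time: 20.6
tool_pos: [0.4744, -0.1611, 0.1895]
tool_rot: [3.141, -0.0, 1.571]
contact_force: [-0.1, 0.1, 0.9]
opening: 0.0504
grip_force: 0.0
```

```bash
python3 - <<'E'
from h import *
s=robot.observe(); print(s['tool_pos'].round(4))
c,im,d=snap('wrist','w5'); W=cloud(c,d); cv2.imwrite('pics/w5.png',im)
print(proj(c,[[.473,-.191,.095],[.473,-.191,0]]).round(0))
Q=W.reshape(-1,3); ok=np.isfinite(Q[:,0]); col=im.reshape(-1,3).astype(int)
n=ok&(np.hypot(Q[:,0]-.473,Q[:,1]+.19)<.04)
t=n&(Q[:,2]>.09)&(Q[:,2]<.1); print('handle',Q[t].mean(0).round(4),t.sum(),cv2.minEnclosingCircle((Q[t][:,:2]*1e3).astype(np.float32)))
for z0,z1 in [(.015,.027),(.021,.027)]:
    b=n&(Q[:,2]>z0)&(Q[:,2]<z1); print(b.sum(),cv2.minAreaRect((Q[b][:,:2]*1e3).astype(np.float32)))
E
```

```text
[ 0.4744 -0.1611  0.1895]
[[315. 264.]
 [315. 235.]]
handle [ 0.4761 -0.1896  0.0954] 630 ((476.0318298339844, -190.98162841796875), 13.576998710632324)
449 ((464.7329406738281, -188.15127563476562), (63.682159423828125, 33.60846710205078), 36.92079162597656)
425 ((461.7292785644531, -179.97409057617188), (56.511531829833984, 28.07989501953125), 5.404469966888428)
```

View pics/w5.png

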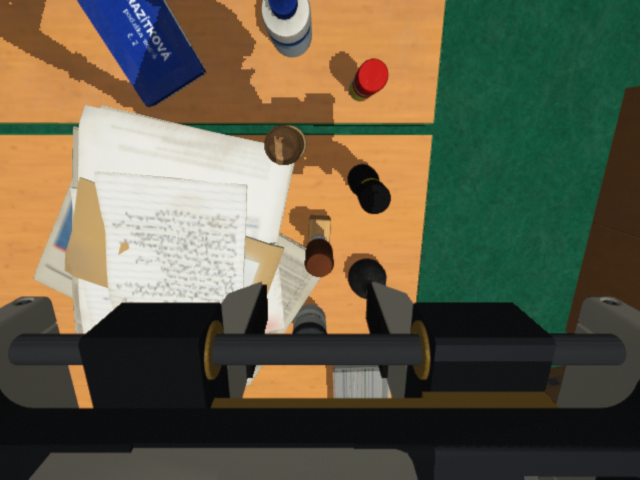

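The wrist view shows the stamp's handle at (319,257) and its block at about (319,222), with long edges close to world y. The blower is at (367,278), the torch at (370,190) and the papers to the left. Next I'll measure the block angle and the real gripper geometry.

```bash
python3 - <<'E'
from h import *
c,im,d=load('w5'); W=cloud(c,d); tz=.1895
print('block patch z/x by row:')
for v in range(212,246,4):
    r=[(u,*(W[v,u]*1000).round(0).astype(int)) for u in range(300,338) if .018<W[v,u,2]<.03 and abs(W[v,u,0]-.474)<.03]
    if r: print(v,r[0],r[-1],im[v,r[0][0]],im[v,r[-1][0]])
m=np.zeros((480,640),bool); m[208:250,300:338]=1
m&=(abs(W[...,2]-.024)<.0045)&(abs(W[...,0]-.476)<.022)&(im[...,2]>110)
q=W[m]; rr=cv2.minAreaRect((q[:,:2]*1e3).astype(np.float32)); print(m.sum(),rr)
# finger/box geometry
for (u,v) in [(235,290),(255,290),(262,288),(235,320),(375,285),(400,300),(400,340),(385,330),(150,310),(150,340),(320,350),(230,450)]:
    print((u,v),(W[v,u]*1000).round(0), 'dz tcp',((W[v,u,2]-tz)*1000).round(0))
M=cv2.Rodrigues(np.array(c['rvec'],float))[0]; print((-M.T@np.array(c['tvec']).ravel()).round(4))
t=(W[...,2]>.19)&(W[...,2]<.33)&(abs(W[...,1]+.16)<.05); print('lowest gripper z',np.percentile(W[t][:,2],[.1,1,3]).round(4), W[t][np.argsort(W[t][:,2])[:5]].round(3))
E
python3 - <<'E'
import sys;sys.path.insert(0,'.')
E
```

```text
block patch z/x by row:
220 (309, np.int64(466), np.int64(-167), np.int64(24)) (330, np.int64(489), np.int64(-167), np.int64(24)) [ 43  76 107] [ 60 104 143]
224 (309, np.int64(466), np.int64(-172), np.int64(23)) (330, np.int64(489), np.int64(-172), np.int64(24)) [ 48  80 111] [ 86 146 194]
228 (309, np.int64(466), np.int64(-176), np.int64(24)) (330, np.int64(489), np.int64(-176), np.int64(24)) [ 49  83 114] [ 73 127 177]
232 (308, np.int64(465), np.int64(-181), np.int64(23)) (329, np.int64(488), np.int64(-181), np.int64(24)) [ 41  75 109] [ 98 161 208]
236 (308, np.int64(465), np.int64(-185), np.int64(24)) (329, np.int64(488), np.int64(-185), np.int64(25)) [ 44  76 110] [ 92 151 199]
240 (308, np.int64(465), np.int64(-190), np.int64(24)) (329, np.int64(488), np.int64(-191), np.int64(22)) [ 47  81 113] [ 78 134 182]
369 ((477.0931396484375, -178.87120056152344), (25.386920928955078, 23.523229598999023), 86.86722564697266)
(235, 290) [ 436. -148.  239.] dz tcp 49.0
(255, 290) [ 445. -149.  238.] dz tcp 48.0
(262, 288) [ 448. -150.  232.] dz tcp 43.0
(235, 320) [ 442. -148.  266.] dz tcp 76.0
(375, 285) [ 503. -148.  233.] dz tcp 44.0
(400, 300) [ 512. -149.  248.] dz tcp 59.0
(400, 340) [ 496. -129.  309.] dz tcp 119.0
(385, 330) [ 501. -150.  271.] dz tcp 81.0
(150, 310) [ 430. -123.  304.] dz tcp 115.0
(150, 340) [ 435. -124.  316.] dz tcp 126.0
(320, 350) [ 475. -131.  311.] dz tcp 121.0
(230, 450) [ 458. -135.  336.] dz tcp 146.0
[ 0.4745 -0.0779  0.3857]
lowest gripper z [0.2295 0.2391 0.2523] [[ 0.502 -0.15   0.227]
 [ 0.5   -0.158  0.227]
 [ 0.5   -0.15   0.227]
 [ 0.447 -0.15   0.227]
 [ 0.503 -0.149  0.227]]
```

Call:
{"method": "send_rows", "body": {
  "plan": [
    [[-0.6, 0.06, 0], [0, 0, 0]],
    [[-0.6, 0, 0.5], [0, 0, 0]],
    [[0, 0, 1], [0, 0, 0]],
    [[0, 0, 1], [0, 0, 0]],
    [[0, 0, 1], [0, 0, 0]],
    [[0, 0, 1], [0, 0, 0]],
    [[0, 0, 0.8], [0, 0, 0]],
    [[0, 0, 0.5], [0, 0, 0]],
    [[0, 0, 0.4], [0, 0, 0]],
    [[0, 0, 0.3], [0, 0, 0]]
  ]
}}

```text
time: 21.9
tool_pos: [0.4759, -0.192, 0.0265]
tool_rot: [3.141, 0.0, 1.57]
contact_force: [-0.7, -0.2, -0.7]
opening: 0.0505
grip_force: 0.0
```

Call:
{"method": "send_rows", "body": {
  "plan": [
    [[0, 0, 0], [0, 0, 0]],
    [[0, 0, 0], [0, 0, 0]],
    [[0, 0, 0], [0, 0, 0]],
    [[0, 0, 0], [0, 0, 0]],
    [[0, 0, 0], [0, 0, 0]],
    [[0, 0, 0], [0, 0, 0]],
    [[0, 0, 0], [0, 0, 0]],
    [[0, 0, 0], [0, 0, 0]],
    [[0, 0, 0], [0, 0, 0]],
    [[0, 0, 0], [0, 0, 0]]
  ],
  "gripper": -1,
  "force": 20
}}

```text
time: 23.15
tool_pos: [0.4762, -0.1919, 0.0273]
tool_rot: [3.141, 0.0, 1.57]
contact_force: [0.6, -0.2, 5.3]
opening: 0.0269
grip_force: 20.0
```

Call:
{"method": "send_rows", "body": {
  "plan": [
    [[0, 0, -0.4], [0, 0, 0]],
    [[0, 0, -1], [0, 0, 0]],
    [[0, 0, -1], [0, 0, 0]],
    [[0, 0, -1], [0, 0, 0]],
    [[0, 0, -1], [0, 0, 0]],
    [[0, 0, -1], [0, 0, 0]],
    [[1, -0.18, -0.2], [0, 0, 0]],
    [[1, -0.18, 0], [0, 0, 0]],
    [[1, -0.18, 0], [0, 0, 0]],
    [[1, -0.18, 0], [0, 0, 0]]
  ]
}}

```text
time: 24.4
tool_pos: [0.4573, -0.0908, 0.1671]
tool_rot: [-3.141, -0.0, 1.57]
contact_force: [0.1, 0.0, -1.3]
opening: 0.027
grip_force: 20.0
```

Call:
{"method": "send_rows", "body": {
  "plan": [
    [[1, -0.18, 0], [0, 0, 0]],
    [[1, -0.18, 0], [0, 0, 0]],
    [[1, -0.18, 0], [0, 0, 0]],
    [[1, -0.18, 0], [0, 0, 0]],
    [[1, -0.18, 0], [0, 0, 0]],
    [[1, -0.18, 0], [0, 0, 0]],
    [[1, -0.18, 0], [0, 0, 0]],
    [[0.56, -0.12, 0], [0, 0, 0]],
    [[0, 0, 0], [0, 0, 0.061]],
    [[0, 0, 0], [0, 0, 0]]
  ]
}}

```text
time: 25.65
tool_pos: [0.4234, 0.0972, 0.167]
tool_rot: [-3.141, 0.0, 1.476]
contact_force: [0.1, -0.1, -0.7]
opening: 0.0275
grip_force: 20.0
```

```bash
python3 - <<'E'
from fit import *
s=robot.observe(); print(s['tool_pos'].round(4),s['tool_rot'].round(3),s['opening'])
for n in ['wrist','scene']:
    c,im,d=snap(n,n[0]+'6'); cv2.imwrite(f'pics/{n[0]}6.png',im); wheel(n[0]+'6')
a=cv2.imread('pics/w6.png'); b=cv2.imread('pics/s6.png')
cv2.imwrite('pics/c6.png',np.hstack([cv2.resize(a,(480,360)),cv2.resize(b[190:370,200:360],(320,360),interpolation=cv2.INTER_CUBIC)]))
E
```

```text
[0.4234 0.0972 0.167 ] [-3.141  0.     1.476] 0.02746041555329201
w6 n 2 hub [447.3 254.6] ang mod60 22.35 rms 0.52Traceback (most recent call last):
  File "<stdin>", line 4, in <module>
  File "fit.py", line 22, in wheel
    for q in tops(W,.145,.165): print('  knob',q.mean(0).round(4),len(q),np.ptp(q,axis=0).round(3))
             ~~~~^^^^^^^^^^^^^
  File "fit.py", line 7, in tops
    L=fcluster(linkage(h[:,:2],'single'),.008,'distance')
               ~~~~~~~^^^^^^^^^^^^^^^^^^
    n = distance.num_obs_y(y)
    raise ValueError("The number of observations cannot be determined on "
                     "an empty distance matrix.")
ValueError: The number of observations cannot be determined on an empty distance matrix.
```

```bash
python3 - <<'E'
from fit import *
for n in ['scene','top']: snap(n,n[0]+'6')
for f,hub in [('w6',(.4473,.255)),('s6',(.4444,.2552)),('t6',(.4457,.2533))]:
    c,im,d=load(f); W=cloud(c,d); Q=W[np.isfinite(W[...,0])]
    v=Q[:,:2]-hub; r=np.hypot(*v.T); a=np.degrees(np.arctan2(v[:,1],v[:,0]))%360
    m=(r>.0925)&(r<.1)&(Q[:,2]>.073)&(Q[:,2]<.088); print(f,'rail 225..300/3',np.histogram(a[m],bins=np.arange(225,301,3))[0])
    m=(r>.104)&(r<.120)&(Q[:,2]>.068)&(Q[:,2]<.088)
    for lo,hi in [(236,261),(262,290)]:
        k=m&(a>lo)&(a<hi); print('  end',a[k].mean().round(1),(r[k].mean()*1e3).round(1),k.sum())
    # notch: deck points missing between r 62 and 84
    dk=(r>.066)&(r<.084); low=dk&(Q[:,2]<.065)&(Q[:,2]>-.01); k=low&(a>235)&(a<290); print('  notch see-through a',np.percentile(a[k],[2,50,98]).round(1) if k.sum() else None,k.sum())
    k=dk&(abs(Q[:,2]-.082)<.006); print('  deck 235..290/2.5',np.histogram(a[k],bins=np.arange(235,291,2.5))[0])
    # held stamp
    t=(np.hypot(Q[:,0]-.4234,Q[:,1]-.0972)<.045)&(Q[:,2]>.13)&(Q[:,2]<.175)
    if t.sum()>20: q=Q[t]; print('  block',t.sum(),q[:,2].min().round(3),q[:,2].max().round(3),cv2.minAreaRect((q[:,:2]*1e3).astype(np.float32)))
c,im,d=load('w6'); i2=load('s6')[1]
cv2.imwrite('pics/c6.png',np.hstack([cv2.resize(im,(480,360)),cv2.resize(i2[190:370,200:360],(320,360),interpolation=cv2.INTER_CUBIC)]))
E
```

```text
w6 rail 225..300/3 [56 53 49 56 51 36 15  0  0  0  0  0  0  0  0  0  0  9 32 46 53 52 53 49
 53]
  end 245.9 110.2 131
  end 276.9 110.2 133
  notch see-through a [255.3 263.2 271.5] 408
  deck 235..290/2.5 [102 105 103 104 104  98 104 100  31   0   0   0   0  56 102 101 101 106
 100 104 104 102]
  block 1837 0.139 0.174 ((424.9820556640625, 108.26921081542969), (30.720048904418945, 24.075082778930664), 81.44380950927734)
s6 rail 225..300/3 [4 6 6 5 4 3 0 0 0 0 0 0 0 0 0 0 0 1 4 4 3 3 4 4 3]
  end 246.2 111.3 13
  end 277.7 109.4 17
  notch see-through a None 0
  deck 235..290/2.5 [ 6 10  9 10  5 12  6 11  4  0  0  0  0  5 12  7  8  6  9  9  9  7]
  block 251 0.137 0.175 ((420.22503662109375, 97.23489379882812), (54.77585220336914, 26.047666549682617), 82.32778930664062)
t6 rail 225..300/3 [5 1 0 0 0 0 0 0 0 0 0 0 0 0 0 0 0 0 0 0 0 0 0 0 0]
  end nan nan 0
  end nan nan 0
  notch see-through a None 0
  deck 235..290/2.5 [0 0 0 0 0 0 0 0 0 0 0 0 0 0 0 0 0 0 0 0 0 0]<stdin>:9: RuntimeWarning: Mean of empty slice.
  ret = ret.dtype.type(ret / rcount)
```

View pics/c6.png

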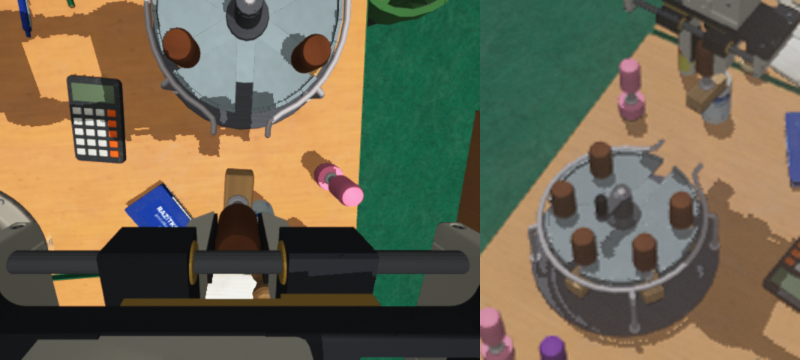

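The wrist view shows the notch aligned with the rail gap at about (243,100) and the held stamp's block at (240,185), pointing at the hub. By measurement the gate is at 261.5°, the notch at about 262.1° and the block axis at 81.4°. Now I'll lower to entry height and go in.

Call:
{"method": "send_rows", "body": {
  "plan": [
    [[0, 0, 1], [0, 0, 0]],
    [[0, 0, 1], [0, 0, 0]],
    [[0, 0, 0.9], [0, 0, 0]],
    [[0, 0, 0.6], [0, 0, 0]],
    [[0, 0, 0.37], [0, 0, 0]],
    [[0.4, 0.026, 0], [0, 0, 0]],
    [[0.4, 0.026, 0], [0, 0, 0]],
    [[0.4, 0.026, 0], [0, 0, 0]],
    [[0.4, 0.026, 0], [0, 0, 0]],
    [[0, 0, 0], [0, 0, 0]]
  ]
}}

```text
time: 27.05
tool_pos: [0.4301, 0.1377, 0.0703]
tool_rot: [3.141, -0.0, 1.476]
contact_force: [0.1, 0.1, -1.0]
opening: 0.0272
grip_force: 20.0
```

```bash
python3 - <<'E'
from h import *
s=robot.observe(); print(s['tool_pos'].round(4),s['contact_force'].round(1))
c,im,d=snap('wrist','w7'); W=cloud(c,d); Q=W[np.isfinite(W[...,0])]
p=s['tool_pos']; t=(np.hypot(Q[:,0]-p[0],Q[:,1]-p[1])<.05)&(Q[:,2]>.04)&(Q[:,2]<.072)&(Q[:,1]<.168)
q=Q[t]; print(len(q),q[:,2].max().round(4),cv2.minAreaRect((q[:,:2]*1e3).astype(np.float32)))
hub=(.4473,.255); v=Q[:,:2]-hub; r=np.hypot(*v.T); a=np.degrees(np.arctan2(v[:,1],v[:,0]))%360
k=(r>.066)&(r<.084)&(abs(Q[:,2]-.082)<.006); print('deck 235..290/2.5',np.histogram(a[k],bins=np.arange(235,291,2.5))[0])
E
```

```text
[0.4301 0.1377 0.0703] [ 0.1  0.1 -1. ]
1690 0.072 ((431.74810791015625, 149.16273498535156), (29.760284423828125, 23.99606704711914), 81.39778137207031)
deck 235..290/2.5 [200 202 196 199 194 194 195 195  71   0   0   0   0 108 196 194 193 194
 196 192 195 201]
```

Call:
{"method": "send_rows", "body": {
  "plan": [
    [[0.29, 0.019, 0], [0, 0, 0]],
    [[0.29, 0.019, 0], [0, 0, 0]],
    [[0.29, 0.019, 0], [0, 0, 0]],
    [[0.29, 0.019, 0], [0, 0, 0]],
    [[0.29, 0.019, 0], [0, 0, 0]],
    [[0.29, 0.019, 0], [0, 0, 0]],
    [[0.29, 0.019, 0], [0, 0, 0]],
    [[0, 0, 0], [0, 0, 0]],
    [[0, 0, 0], [0, 0, 0]],
    [[0, 0, 0], [0, 0, 0]]
  ]
}}

```text
time: 28.35
tool_pos: [0.4381, 0.1868, 0.0702]
tool_rot: [-3.142, -0.0, 1.474]
contact_force: [-0.0, 0.5, -0.9]
opening: 0.0272
grip_force: 20.0
```

Call:
{"method": "send_rows", "body": {
  "plan": [
    [[0.07, 0, 0], [0, 0, 0]],
    [[0, 0, 0.1], [0, 0, 0]],
    [[0, 0, 0.1], [0, 0, 0]],
    [[0, 0, 0.1], [0, 0, 0]],
    [[0, 0, 0.08], [0, 0, 0]],
    [[0, 0, 0.06], [0, 0, 0]],
    [[0, 0, 0.05], [0, 0, 0]],
    [[0, 0, 0], [0, 0, 0]],
    [[0, 0, 0], [0, 0, 0]],
    [[0, 0, 0], [0, 0, 0]]
  ]
}}

```text
time: 29.6
tool_pos: [0.4383, 0.1888, 0.058]
tool_rot: [3.141, -0.0, 1.474]
contact_force: [-0.5, -0.1, -0.8]
opening: 0.027
grip_force: 20.0
```

Call:
{"method": "send_rows", "body": {
  "plan": [
    [[0, 0, 0.03], [0, 0, 0]],
    [[0, 0, 0.02], [0, 0, 0]],
    [[0, 0, 0], [0, 0, 0]],
    [[0, 0, 0], [0, 0, 0]],
    [[0, 0, 0], [0, 0, 0]],
    [[0, 0, 0], [0, 0, 0]],
    [[0, 0, 0], [0, 0, 0]],
    [[0, 0, 0], [0, 0, 0]],
    [[0, 0, 0], [0, 0, 0]],
    [[0, 0, 0], [0, 0, 0]]
  ]
}}

```text
time: 30.85
tool_pos: [0.4387, 0.1888, 0.0573]
tool_rot: [3.14, -0.0, 1.475]
contact_force: [-1.2, -1.0, 5.1]
opening: 0.0271
grip_force: 20.0
```

Call:
{"method": "send_rows", "body": {
  "plan": [
    [[0, 0, 0], [0, 0, 0]],
    [[0, 0, 0], [0, 0, 0]],
    [[0, 0, 0], [0, 0, 0]],
    [[0, 0, 0], [0, 0, 0]],
    [[0, 0, 0], [0, 0, 0]],
    [[0, 0, 0], [0, 0, 0]],
    [[0, 0, 0], [0, 0, 0]],
    [[0, 0, 0], [0, 0, 0]],
    [[0, 0, 0], [0, 0, 0]],
    [[0, 0, 0], [0, 0, 0]]
  ],
  "gripper": -0.1
}}

```text
time: 32.1
tool_pos: [0.4383, 0.1888, 0.0567]
tool_rot: [3.142, -0.0, 1.474]
contact_force: [0.5, -0.3, 0.7]
opening: 0.0411
grip_force: 0.0
```

Contact registered at 5 N and the stamp is released. I'll lift straight up, back off outwards and check.

Call:
{"method": "send_rows", "body": {
  "plan": [
    [[0, 0, -0.3], [0, 0, 0]],
    [[0, 0, -0.6], [0, 0, 0]],
    [[0, 0, -0.8], [0, 0, 0]],
    [[0, 0, -1], [0, 0, 0]],
    [[0, 0, -1], [0, 0, 0]],
    [[0, 0, -1], [0, 0, 0]],
    [[-0.8, 0, -0.4], [0, 0, 0]],
    [[-1, 0, 0], [0, 0, 0]],
    [[-1, 0, 0], [0, 0, 0]],
    [[-0.6, 0, 0], [0, 0, 0]]
  ]
}}

```text
time: 33.35
tool_pos: [0.43, 0.1033, 0.1847]
tool_rot: [3.141, -0.0, 1.474]
contact_force: [-0.2, -0.2, 0.1]
opening: 0.0412
grip_force: 0.0
```

```bash
python3 - <<'E'
from fit import *
for n in ['scene','wrist','top']: snap(n,n[0]+'8')
c,im,d=load('w8'); i2=load('s8')[1]; i3=load('t8')[1]
cv2.imwrite('pics/c8.png',np.vstack([np.hstack([cv2.resize(im[0:300,120:520],(400,300),interpolation=cv2.INTER_CUBIC),cv2.resize(i2[220:360,195:355],(400,300),interpolation=cv2.INTER_CUBIC)]),cv2.resize(i3[180:300,140:460],(800,300),interpolation=cv2.INTER_CUBIC)]))
for f in ['s8','w8']:
    W=cloud(*[load(f)[i] for i in (0,2)])
    for q in tops(W,.1215,.1285):
        if len(q)>25: cc,r=cv2.minEnclosingCircle((q[:,:2]*1e3).astype(np.float32)); print(f,np.round(cc,1),round(r,1),q[:,2].mean().round(4))
    try: wheel(f)
    except Exception as e: print('-')
E
```

```text
s8 [381.8 229.1] 12.7 0.1253
s8 [435.4 189.7] 13.7 0.1249
s8 [497.5 214. ] 12.8 0.1248
s8 [506.2 279.4] 13.9 0.1249
s8 [391.3 296.1] 13.0 0.125
s8 [453.7 322.7] 13.1 0.1252
s8 [446.7 268.1] 26.5 0.1265
s8 n 6 hub [444.3 255.2] ang mod60 22.13 rms 0.95
  knob [0.4483 0.2895 0.1551] 43 [0.013 0.013 0.019]
w8 [447.9 255.5] 12.4 0.1264
w8 [385.2 228.7] 13.2 0.1257
w8 [438.4 188.8] 13.1 0.1257
w8 [500.4 213.8] 13.1 0.1257
w8 n 4 hub [426.9 246.1] ang mod60 33.39 rms 27.22
-
```

View pics/c8.png

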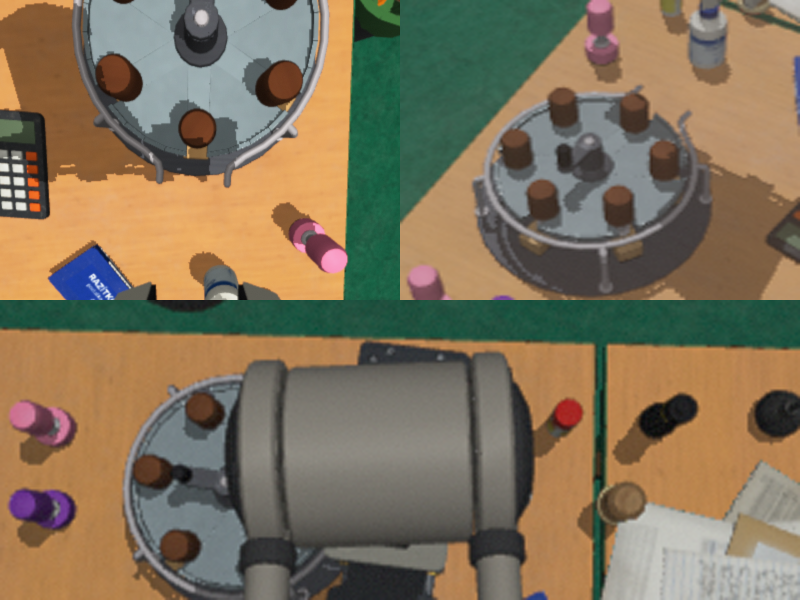

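All six stamps hang at the same height (handle tops at 0.125). The new one is at wrist crop (197,128), in the middle of the gap, with its block aligned. The bystanders in view are where they were.

```bash
python3 -c "
from cell import robot
print(robot.hand_in())"
```

```text
the job is handed in; nothing more can be done
None
```

The rectangular stamp hangs in its notch at the gap, block pointing at the hub, and the job was handed in at about 34 s. At the last look all six stamps hung level, none had come out, and nothing on the desk appeared moved, though not every desk item was in view then.

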